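# Stop the jar roller and hold its guard open

### The job

Stop the jar roller by pressing its red mushroom button fully down, so that it stays down. Then tug the guard up by its knob to learn whether it is caught, before touching the release: if it is caught, push the orange release slide all the way along, away from the knob. Lift the guard by its knob to about 65 degrees (57 to 75 is fine) and finish while holding it there, still, without letting go and without knocking over or shoving aside the things that stand around.

Things in the scene. Friction and masses are not known exactly. Their poses are not given: they have to be found in the camera images.
- roller: the jar roller: grey machine fixed to the table, front facing local -x, origin under its middle on the table, z up. In its own frame (mm): chamber under the blue guard x -75..65, y -60..120, top z 98; lower ledge in front of it x -135..-75, y -60..120, top z 55; control pod x -75..20, y -139..-61, top z 84. Yaw varies
- stop (a joint): red mushroom stop button, head 40 mm across, on top of the pod; 0 out, 0.008 m fully down. It resists with about 4 N of friction and stays where it is pressed
- stop_top (a point): top centre of the red mushroom, 122 mm above the table when out; it goes straight down; at roller-frame x -25, y -100 mm
- guard (a joint): the blue guard lid, 147 x 184 x 6 mm, 0.2 to 0.42 kg; opening angle in rad, 0 shut, hard stop at 1.35. It has no stay and falls shut when let go. If the hidden bolt catches it, it lifts only about 0.06 rad (10 mm at the knob) and then stops dead; if the bolt is clear it lifts freely. Nothing outside shows which
- guard_knob (a point): centre of the guard's black barrel knob, 20 mm diameter, 30 long, along the roller's y, in front of the guard on a 16 mm wide neck; shut it is 104 mm above the table, at roller-frame x -108, y -20 mm. Best pinched on its end faces (fingers closing along roller y). Swings about guard_hinge at 173 mm radius, up and to roller +x; its frame turns with the guard
- guard_hinge (a point): point on the guard's hinge line, abreast of the knob (roller-frame x 65, y -20, z 98 mm); the line runs along the roller's y axis
- release (a joint): orange release slide on the ledge; 0 to 0.002 at rest, 0.0255 m pushed all the way towards the roller's +y (away from the knob). About 1.5 N of friction, 3 N when it moves the bolt; stays where left. Pushed past 0.022 it has drawn the hidden bolt clear, and the bolt stays clear
- release_tab (a point): point near the top of the release slide's upright tab, 6 mm below the tab's top: the tab is 22 mm (roller x) by 12 mm (roller y), its top 92 mm above the table, 36 mm above the ledge; at rest at roller-frame x -108, y 80 mm
- vial_pink: small vial with pink filling and white cap, 20 mm across, 36 tall, origin under its middle; leave alone
- vial_teal: small vial with teal filling and black cap, 20 mm across, 36 tall, origin under its middle; leave alone
- jar_red: small paint jar with red lid, 50 mm across, 67 tall, origin under its middle; leave alone
- jar_ochre: blue paint jar with yellow lid, 65 mm across, 78 tall, origin under its middle; leave alone
- figurine: white ornament figure with a purple parcel, 82 x 78 x 180 mm, origin under its middle; leave alone

How it is judged:
By the outcome, as a careful person would: the job done as asked, in the order asked, and still so for the second after the job is handed in, while the arm keeps its last pose, push and grip.
It also fails if it takes over 58 s, if anything falls off the work surface, if the arm or the gripper's body presses on something with over 40 N, if the wrist force passes 120 N, or if a joint passes its speed limit or range.

### The arm

A 6-joint arm with a two-finger parallel gripper is mounted at the origin on a cart in front of the work surface, level with it; the furniture and walls round the work are solid. World frame = base frame: x ahead of the robot, y to its left, z up, the work surface at z = 0. Lengths are in m, angles in rad, forces in N, time in s.
With the tool pointing down it reaches from about 0.375 to 0.75 m from the base axis. Payload 9 kg.
Tool frame: the origin (TCP) lies between the finger pads, 19 mm behind the fingertips; this is the grasp point; z points along the fingers, y is the line along which they close (so a half turn about z gives the same grasp; the last joint's range is limited). The gripper opens to 85 mm and grips with 20 to 120 N. Pads are 22 mm wide; open, the fingers measure 114 mm over their backs; the gripper's body (76 mm by 85 mm) begins 54 mm behind the grasp point. The pads swing forward as they close: fully open they stand 13 mm farther back than shut.
Start: joints at [-1.38, 0.104, 0.097, 1.564, 0, 1.353], TCP at [0.239, -0.551, 0.25] pointing down, gripper open.
Joint ranges: [-2.99, 2.99], [-0.84, 1.86], [-1.1, 1.16], [-1.84, 2.11], [-1.51, 1.56], [-3.14, 3.14]. Speed limits (rad/s): [2.22, 2.22, 2.57, 3.14, 3.14, 3.14].

### API

Orientations are given as a rotation vector (axis times angle).
In Python, from cell import robot gives the robot as it stands.
- The arm moves only by the tool step_arm, never from a script. Its arguments are lists of equal length, an entry for each row: "xyz": the shift along the tool's x, y, z in m, a list of three; "dr": the turn, a rotation vector about the tool's x, y, z in rad, a list of three; "fingers": the finger opening in m, from 0 to 0.0854. A call has 1 to 8 rows; each row shifts and turns the commanded pose from where the row before left it, along the tool's axes as they then stand; what a row does not reach is not made up. A row lasts 1/10 s, in which the tool goes at most 50 mm and 8.59 degrees, less where a joint would pass 70% of its speed; a pose out of reach is approached as far as the arm can. A call is refused whole if a number of a shift passes 0.05 or a number of a turn 0.15, either way. A call with a gripper value outside its range is refused whole. The fingers move at their own pace and stop on an object; the grip force is fixed at half the most. Time passes only in rows, so rows that do not move let the fingers close. It gives the time, the measured TCP pose, the force and the opening at its end, in the units of the state.
- robot.get_obs(): the state, without advancing time (a new reading comes with each control period).
- robot.grab_frame(name): name is "scene" or "top"; returns a dict with "img" (384x512x3 uint8, blue, green, red), "fx", "fy", "cx", "cy" (pixels), "R" (3x3) and "t" (3): a world point X has camera coordinates R X + t. Camera axes: x right, y down, z forward; pixel columns grow to the right and rows downward; lengths in m; the calibration is good to about 2 mm. A picture is of the moment at which its call begins. There is no depth.
- robot.close_job(): hands the job in, once; it reports no verdict.
Trained networks look in the newest picture that a camera, given by its name, has taken for a name from the list of things; names that differ only in an ending like _2 or _b are one class to them, and where a whole thing is asked for, a point or a joint stands for the part that bears it (a point fixed in the world has none). Each returns a list of dicts, best first, with "conf" (0 to 1); they miss things now and then, are a little off and sometimes report something else, mostly with a low value. They report only what shows in the picture. A call takes as long as a camera call.
- robot.spot_in(target, camera): "rect" ([left, top, right, bottom] in pixels, round what is visible of it).
- robot.place_of(target, camera): "location" ([column, row] in pixels: a listed point, or the origin of a listed thing).
The state is a dict: "time": time; "joints": joint angles; "joint_vel": joint speeds; "effort": joint torques, N m; "eef_pos": TCP position; "tcp_rot": TCP orientation; "contact_force": force on the tool from outside, world axes, zero at the start; "ft_torque": the same for the moment, N m; "grip_width": opening from 0.0 (shut) to 1.0 (fully open).
Only numpy, scipy, OpenCV 4.12 (cv2) and the standard library are available. Lean on these libraries where they do the work, as an engineer would, in place of code of your own. Each camera call takes 0.05 s, during which the arm holds its last target. There are 200 camera calls.

## Working session

There is one attempt and no reset: what is moved stays moved. The work goes in short steps, Python scripts to look and compute and a tool call to move; the robot and the scene stay as the last step left them, time stands still between calls to the robot, and variables do not carry over. Pictures are saved under pics/ and viewed, on a budget of 10 in all, crops included, one or two more only if the job needs it, and the job is handed in when it is done.

Besides the shell and the picture viewer there is one more tool, called as a command line: name --argument value ..., lists and objects as JSON in quotes. step_arm: Moves the arm, as the interface text tells. Its arguments: {"type":"object","properties":{"xyz":{"type":"array"},"dr":{"type":"array"},"fingers":{"type":"array"}},"required":["xyz","dr","fingers"]}

```bash
mkdir -p pics; cat > h.py <<'E'
import numpy as np,cv2
from cell import robot
from scipy.optimize import least_squares
from scipy.spatial.transform import Rotation as Ro
P={'stop_top':(-.025,-.1,.122),'guard_knob':(-.108,-.02,.104),'guard_hinge':(.065,-.02,.098),'release_tab':(-.108,.08,.086),'roller':(0,0,0)}
def proj(f,X):
    c=f['R']@np.array(X)+np.array(f['t']); return np.array([f['fx']*c[0]/c[2]+f['cx'],f['fy']*c[1]/c[2]+f['cy']])
def onplane(f,uv,z):
    R=np.array(f['R']);C=-R.T@np.array(f['t']);d=R.T@np.array([(uv[0]-f['cx'])/f['fx'],(uv[1]-f['cy'])/f['fy'],1])
    return C+d*(z-C[2])/d[2]
def w(p,q): # roller->world, p=(x,y,yaw)
    c,s=np.cos(p[2]),np.sin(p[2]);return np.array([p[0]+c*q[0]-s*q[1],p[1]+s*q[0]+c*q[1],q[2]])
E
cat > a.py <<'E'
from h import *
fr={}
obs=[]
for cam in('scene','top'):
    f=robot.grab_frame(cam);fr[cam]=f;cv2.imwrite(f'pics/{cam}0.png',f['img'])
    for n in P:
        r=robot.place_of(n,cam)
        if r:
            print(cam,n,np.round(r[0]['location'],1),round(r[0]['conf'],2),np.round(onplane(f,r[0]['location'],P[n][2]),3))
            if r[0]['conf']>.3: obs.append((cam,n,r[0]['location'],r[0]['conf']))
    for n in('vial_pink','vial_teal','jar_red','jar_ochre','figurine'):
        r=robot.place_of(n,cam)
        if r: print(cam,n,round(r[0]['conf'],2),np.round(onplane(fr[cam],r[0]['location'],0),3))
def res(p): return np.concatenate([proj(fr[c],w(p,P[n]))-l for c,n,l,k in obs])
best=min((least_squares(res,(.5,0,y),loss='soft_l1',f_scale=2) for y in np.arange(-3,3.2,.75)),key=lambda s:s.cost)
print(best.x,best.cost)
for o,r in zip(obs,res(best.x).reshape(-1,2)):print(o[:2],np.round(r,1))
for n in P:print(n,np.round(w(best.x,P[n]),3))
o=robot.get_obs();print(o)
E
python3 a.py; python3 -c "
import cv2,numpy as np
cv2.imwrite('pics/b0.png',np.vstack([cv2.imread('pics/scene0.png'),cv2.imread('pics/top0.png')])[:, :])
a=np.hstack([cv2.imread('pics/scene0.png'),cv2.imread('pics/top0.png')]);cv2.imwrite('pics/b0.png',cv2.resize(a,(800,300)))"
```

```text
scene stop_top [193.  206.2] 0.49 [0.559 0.14  0.122]
scene guard_knob [194.  244.1] 0.68 [0.456 0.208 0.104]
scene guard_hinge [152.  215.6] 0.98 [0.619 0.23  0.098]
scene release_tab [161.6 272.6] 0.63 [0.442 0.309 0.086]
scene roller [164.2 253.7] 0.75 [0.569 0.236 0.   ]
scene vial_pink 0.53 [ 0.372 -0.044  0.   ]
scene vial_teal 0.61 [0.375 0.039 0.   ]
scene jar_red 0.87 [ 0.561 -0.063  0.   ]
scene jar_ochre 0.69 [0.705 0.192 0.   ]
scene figurine 0.42 [0.575 0.233 0.   ]
top stop_top [200.8 189.4] 0.5 [0.558 0.145 0.122]
top guard_knob [178.1 224.2] 0.94 [0.459 0.211 0.104]
top guard_hinge [170.9 167.2] 0.6 [0.627 0.237 0.098]
top release_tab [146.9 230.1] 0.54 [0.443 0.305 0.086]
top roller [174.1 189.5] 0.69 [0.575 0.247 0.   ]
top vial_pink 0.54 [ 0.367 -0.038  0.   ]
top vial_teal 0.51 [0.394 0.041 0.   ]
top jar_red 0.53 [ 0.578 -0.076  0.   ]
top jar_ochre 0.8 [0.716 0.192 0.   ]
top figurine 0.59 [ 0.401 -0.329  0.   ]
[0.56281267 0.24460605 0.1592827 ] 18.126606910616392
('scene', 'stop_top') [0.5 1.1]
('scene', 'guard_knob') [-0.7 -0.8]
('scene', 'guard_hinge') [-3.7
[... 374 characters left out ...]
0.245 0.   ]
{'time': 1.1, 'joints': array([-1.37970075e+00,  1.04085809e-01,  9.73093349e-02,  1.56389765e+00,
        1.03736926e-05,  1.35312695e+00]), 'joint_vel': array([ 1.37760341e-03,  1.31214436e-03, -3.60224861e-04, -2.31774666e-04,
        1.59747038e-04, -4.07585819e-05]), 'effort': array([-1.51928412e-03, -5.56765044e+01,  5.03777289e+01,  4.39922851e-04,
       -4.18227119e-04, -4.96041352e-06]), 'eef_pos': array([ 0.23852091, -0.55058988,  0.25004414]), 'tcp_rot': array([3.07608535e+00, 6.37600769e-01, 1.37426108e-05]), 'contact_force': array([ 0.38576682, -0.10561152, -0.90551054]), 'ft_torque': array([-0.05681092, -0.01033752, -0.01009272]), 'grip_width': 1.0032988818336375}
```

View pics/scene0.png

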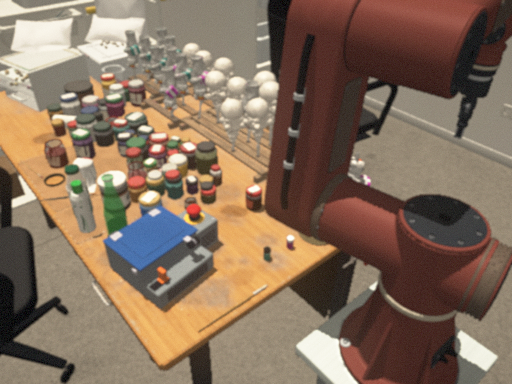

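View pics/top0.png

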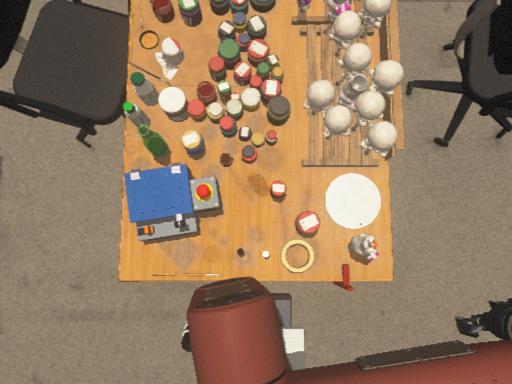

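The pictures show the roller at the left, with the button at scene (193,210), the knob at (193,245) and the orange tab at (162,273). In the top view these are at (204,191), (180,223) and (148,230). The fit has yaw 0.16 and agrees with both views to a few pixels. I'm heading to above the button with the fingers shut.

step_arm --xyz '[[0.028, -0.0255, 0], [0.028, -0.0255, 0], [0.028, -0.0255, 0], [0.028, -0.0255, 0], [0.028, -0.0255, 0], [0.028, -0.0255, 0], [0.028, -0.0255, 0], [0.028, -0.0255, 0]]' --dr '[[0, 0, 0], [0, 0, 0], [0, 0, 0], [0, 0, 0], [0, 0, 0], [0, 0, 0], [0, 0, 0], [0, 0, 0]]' --fingers '[0, 0, 0, 0, 0, 0, 0, 0]'

```text
time: 1.9
eef_pos: [0.3633, -0.273, 0.2502]
tcp_rot: [3.076, 0.637, 0.0]
contact_force: [0.3, 0.1, -0.4]
grip_width: 0.004
```

step_arm --xyz '[[0.028, -0.0255, 0], [0.028, -0.0255, 0], [0.028, -0.0255, 0], [0.028, -0.0255, 0], [0.028, -0.0255, 0], [0.028, -0.0255, 0], [0.028, -0.0255, 0], [0.028, -0.0255, 0]]' --dr '[[0, 0, 0], [0, 0, 0], [0, 0, 0], [0, 0, 0], [0, 0, 0], [0, 0, 0], [0, 0, 0], [0, 0, 0]]' --fingers '[0, 0, 0, 0, 0, 0, 0, 0]'

```text
time: 2.7
eef_pos: [0.4879, 0.0035, 0.2502]
tcp_rot: [3.076, 0.638, 0.001]
contact_force: [0.1, 0.2, 0.2]
grip_width: 0.003
```

step_arm --xyz '[[0.028, -0.0255, 0], [0.028, -0.0255, 0], [0.028, -0.0255, 0], [0.028, -0.0255, 0], [0, 0, 0], [0, 0, 0], [0, 0, 0], [0, 0, 0]]' --dr '[[0, 0, 0], [0, 0, 0], [0, 0, 0], [0, 0, 0], [0, 0, 0.125], [0, 0, 0.125], [0, 0, 0], [0, 0, 0]]' --fingers '[0, 0, 0, 0, 0, 0, 0, 0]'

```text
time: 3.5
eef_pos: [0.5496, 0.1399, 0.25]
tcp_rot: [3.131, 0.255, 0.0]
contact_force: [0.2, -0.2, 0.1]
grip_width: -0.006
```

```bash
cat > b.py <<'E'
from h import *
p=(0.5628,0.2446,0.1593)
fs={c:robot.grab_frame(c) for c in('scene','top')}
for c,f in fs.items():
    im=cv2.imread(f'pics/{c}0.png');hsv=cv2.cvtColor(im,cv2.COLOR_BGR2HSV)
    for n,lo,hi in(('stop_top',(0,200,120),(5,255,255)),('release_tab',(7,190,120),(16,255,255))):
        u=proj(f,w(p,P[n])).round().astype(int)
        m=cv2.inRange(hsv,lo,hi)|(cv2.inRange(hsv,(174,200,100),(180,255,255)) if n=='stop_top' else 0)
        k=np.zeros_like(m);k[u[1]-14:u[1]+14,u[0]-14:u[0]+14]=1
        ys,xs=np.nonzero(m*k)
        print(c,n,u,len(xs), xs.mean() if len(xs) else 0, ys.mean() if len(xs) else 0, onplane(f,(xs.mean(),ys.mean()),P[n][2]-.005).round(3) if len(xs) else 0)
    for i,d in (('0',im),('1',f['img'].copy())):
        for n in P:
            cv2.circle(d,tuple(proj(f,w(p,P[n])).round().astype(int)),1,(0,255,0),-1)
        r=proj(f,w(p,(-.03,0,.1))).astype(int)
        cv2.imwrite(f'pics/{c}_c{i}.png',cv2.resize(d[r[1]-60:r[1]+60,max(r[0]-65,0):r[0]+65],(390,300),interpolation=cv2.INTER_CUBIC))
R=lambda s:cv2.imread(f'pics/{s}.png')
cv2.imwrite('pics/m1.png',np.vstack([np.hstack([R('scene_c0'),R('top_c0')]),np.hstack([R('scene_c1'),R('top_c1')])]))
E
python3 b.py
```

```text
scene stop_top [193 207] 0 0 0 0
scene release_tab [162 272] 10 162.0 279.7 [0.427 0.317 0.081]
top stop_top [202 191] 18 202.0 189.22222222222223 [0.559 0.142 0.117]
top release_tab [146 230] 35 147.97142857142856 229.5142857142857 [0.445 0.303 0.081]
```

View pics/m1.png

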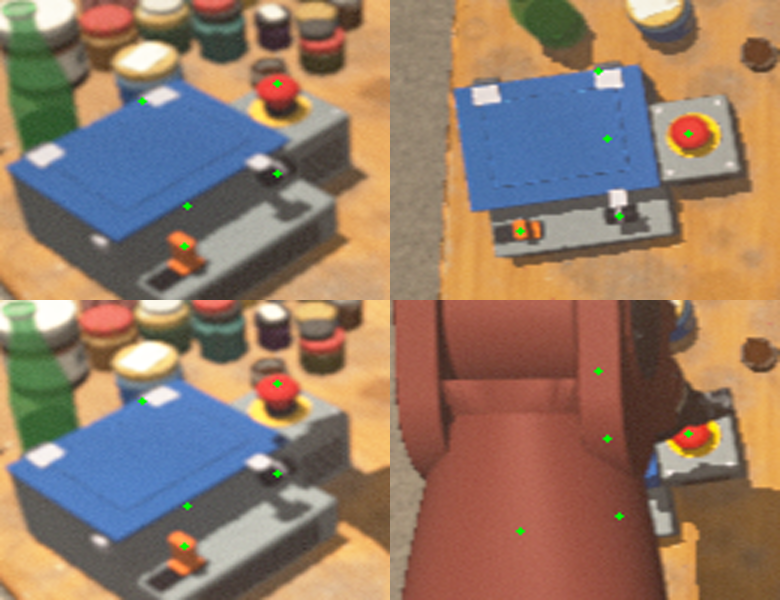

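The fit dots sit on the button, knob and tab in both views. In the close-up the tab is at (185,246) in scene and (520,231) in top. Now pressing the button.

step_arm --xyz '[[0.006, -0.001, 0.02], [0, 0, 0.03], [0, 0, 0.03], [0, 0, 0.02], [0, 0, 0.004], [0, 0, 0.004], [0, 0, 0.004], [0, 0, 0.002]]' --dr '[[0, 0, 0], [0, 0, 0], [0, 0, 0], [0, 0, 0], [0, 0, 0], [0, 0, 0], [0, 0, 0], [0, 0, 0]]' --fingers '[0, 0, 0, 0, 0, 0, 0, 0]'

```text
time: 4.4
eef_pos: [0.5561, 0.1419, 0.1372]
tcp_rot: [3.131, 0.25, 0.003]
contact_force: [-1.5, -0.9, 3.1]
grip_width: -0.006
```

step_arm --xyz '[[0, 0, 0.001], [0, 0, 0.001], [0, 0, 0]]' --dr '[[0, 0, 0], [0, 0, 0], [0, 0, 0]]' --fingers '[0, 0, 0]'

```text
time: 4.7
eef_pos: [0.556, 0.1418, 0.1345]
tcp_rot: [3.131, 0.249, 0.002]
contact_force: [0.4, -1.4, 3.7]
grip_width: -0.001
```

Contact shows about 4 N of friction, so I'll go on to the end stop.

step_arm --xyz '[[0, 0, 0.001], [0, 0, 0.001], [0, 0, 0.001], [0, 0, 0]]' --dr '[[0, 0, 0], [0, 0, 0], [0, 0, 0], [0, 0, 0]]' --fingers '[0, 0, 0, 0]'

```text
time: 5.1
eef_pos: [0.556, 0.1419, 0.1322]
tcp_rot: [3.131, 0.249, 0.003]
contact_force: [-0.9, -1.7, 11.4]
grip_width: -0.002
```

step_arm --xyz '[[0, 0, 0.001], [0, 0, 0.001], [0, 0, 0]]' --dr '[[0, 0, 0], [0, 0, 0], [0, 0, 0]]' --fingers '[0, 0, 0]'

```text
time: 5.4
eef_pos: [0.5562, 0.1419, 0.1319]
tcp_rot: [3.131, 0.249, 0.005]
contact_force: [-5.9, -1.9, 24.5]
grip_width: -0.0
```

Bottomed: the force rises sharply to 24 N at 8–9 mm. Now retreating and moving over the knob.

step_arm --xyz '[[0, 0, -0.02], [0, 0, -0.03], [0, 0, -0.02], [-0.0285, -0.027, 0], [-0.0285, -0.027, 0], [-0.0285, -0.027, 0], [0, 0, 0.02], [0, 0, 0]]' --dr '[[0, 0, 0], [0, 0, 0], [0, 0, 0], [0, 0, 0], [0, 0, 0], [0, 0, 0], [0, 0, 0], [0, 0, 0]]' --fingers '[0, 0, 0, 0.055, 0.055, 0.055, 0.055, 0.055]'

```text
time: 6.2
eef_pos: [0.4565, 0.2066, 0.1765]
tcp_rot: [-3.13, -0.256, 0.006]
contact_force: [-0.0, 0.1, -0.9]
grip_width: 0.642
```

```bash
python3 - <<'E'
from h import *
p=(0.5628,0.2446,0.1593)
o=robot.get_obs();print(o['eef_pos'],o['grip_width'],o['contact_force'])
ims=[]
for c in('scene','top'):
    f=robot.grab_frame(c);d=f['img']
    for n in('stop_top','guard_knob'):
        r=robot.place_of(n,c)
        if r:print(c,n,r[0]['conf'],r[0]['location'],proj(f,w(p,P[n])),onplane(f,r[0]['location'],P[n][2]-(.008 if n=='stop_top' else 0)))
    r=proj(f,w(p,(-.1,-.02,.12))).astype(int)
    ims.append(cv2.resize(d[r[1]-50:r[1]+50,r[0]-50:r[0]+50],(390,390),interpolation=cv2.INTER_CUBIC))
cv2.imwrite('pics/m2.png',np.hstack(ims))
E
```

```text
[0.4565063  0.20663074 0.17649681] 0.6419162183329279 [-0.04436913  0.06126739 -0.85017476]
scene stop_top 0.61 [194.2, 207.4] [193.48286282 207.29730858] [0.56083923 0.13564047 0.114     ]
top stop_top 0.44 [201.4, 192.6] [201.74852687 190.77944113] [0.54977103 0.14392004 0.114     ]
top guard_knob 0.61 [178.4, 224.0] [179.10728934 224.19434005] [0.4598988  0.20976778 0.104     ]
```

View pics/m2.png

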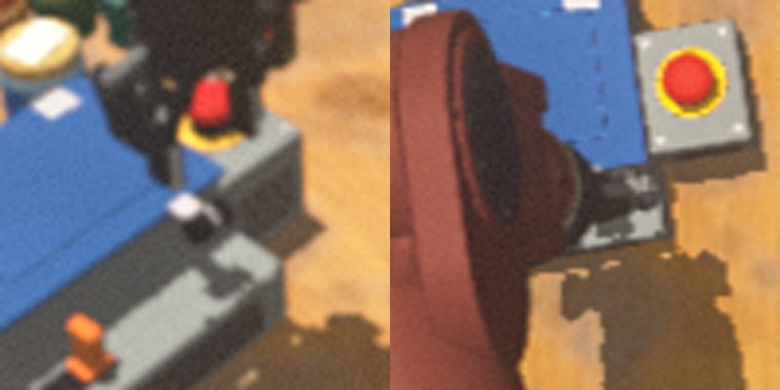

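The fingers hang over the knob (205,215 in the left crop) and the button (210,100) looks lowered. Now descending and gripping.

step_arm --xyz '[[0.003, -0.0015, 0.02], [0, 0, 0.02], [0, 0, 0.02], [0, 0, 0.01], [0, 0, 0], [0, 0, 0], [0, 0, 0], [0, 0, 0]]' --dr '[[0, 0, 0], [0, 0, 0], [0, 0, 0], [0, 0, 0], [0, 0, 0], [0, 0, 0], [0, 0, 0], [0, 0, 0]]' --fingers '[0.055, 0.055, 0.055, 0.055, 0.015, 0.015, 0.015, 0.015]'

```text
time: 7.3
eef_pos: [0.4617, 0.2063, 0.1099]
tcp_rot: [3.131, 0.254, -0.0]
contact_force: [-1.6, -7.9, -1.7]
grip_width: 0.34
```

Gripped at 29 mm, which matches the 30 mm knob. Tugging up gently.

step_arm --xyz '[[0, 0, -0.003], [0, 0, -0.003], [0, 0, -0.003], [0, 0, 0]]' --dr '[[0, 0, 0], [0, 0, 0], [0, 0, 0], [0, 0, 0]]' --fingers '[0.015, 0.015, 0.015, 0.015]'

```text
time: 7.7
eef_pos: [0.4625, 0.2065, 0.1194]
tcp_rot: [-3.131, -0.254, -0.003]
contact_force: [4.4, -5.5, -5.5]
grip_width: 0.34
```

step_arm --xyz '[[0, 0, -0.002], [0, 0, -0.002], [0, 0, 0]]' --dr '[[0, 0, 0], [0, 0, 0], [0, 0, 0]]' --fingers '[0.015, 0.015, 0.015]'

```text
time: 8.0
eef_pos: [0.4629, 0.2065, 0.1234]
tcp_rot: [-3.131, -0.254, -0.004]
contact_force: [6.1, -5.4, -7.3]
grip_width: 0.339
```

step_arm --xyz '[[0.0005, 0, -0.002], [0.0005, 0, -0.002], [0.0005, 0, -0.002], [0, 0, 0]]' --dr '[[0, 0, 0], [0, 0, 0], [0, 0, 0], [0, 0, 0]]' --fingers '[0.015, 0.015, 0.015, 0.015]'

```text
time: 8.4
eef_pos: [0.4639, 0.2067, 0.1292]
tcp_rot: [-3.131, -0.254, -0.002]
contact_force: [3.4, -6.0, -5.2]
grip_width: 0.334
```

It has lifted 19 mm, well past the 10 mm catch point, at only about 5 N. So the guard seems free. I'll follow the arc a bit further and check it in a picture.

step_arm --xyz '[[0.0016, 0, -0.0083], [0.0017, 0, -0.0083], [0.0025, 0, -0.0087], [0.0028, 0, -0.0086], [0, 0, 0]]' --dr '[[0, 0, 0], [0, 0, 0], [0, 0, 0], [0, 0, 0], [0, 0, 0]]' --fingers '[0.015, 0.015, 0.015, 0.015, 0.015]'

```text
time: 8.9
eef_pos: [0.4733, 0.2082, 0.164]
tcp_rot: [-3.131, -0.254, -0.006]
contact_force: [5.7, -5.0, -5.9]
grip_width: 0.334
```

```bash
cat > v.py <<'E'
from h import *
import sys
p=(0.5628,0.2446,0.1593)
o=robot.get_obs();print(o['time'],o['eef_pos'],o['contact_force'],o['ft_torque'],o['joints'])
ims=[]
for c in('scene','top'):
    f=robot.grab_frame(c);d=f['img']
    r=proj(f,w(p,(-.04,0,.14))).astype(int)
    ims.append(cv2.resize(d[r[1]-65:r[1]+65,max(0,r[0]-65):r[0]+65],(390,390),interpolation=cv2.INTER_CUBIC))
cv2.imwrite(f'pics/{sys.argv[1]}.png',np.hstack(ims))
E
python3 v.py m3
```

```text
8.9 [0.4733109  0.20821991 0.16404042] [ 5.65978567 -4.97806446 -5.87728514] [-1.00209185 -0.7787682   0.10162699] [ 1.60982822e-01 -1.54179858e-01 -3.12871105e-01  1.40837782e+00
  2.15839363e-04  3.14058263e+00]
```

View pics/m3.png

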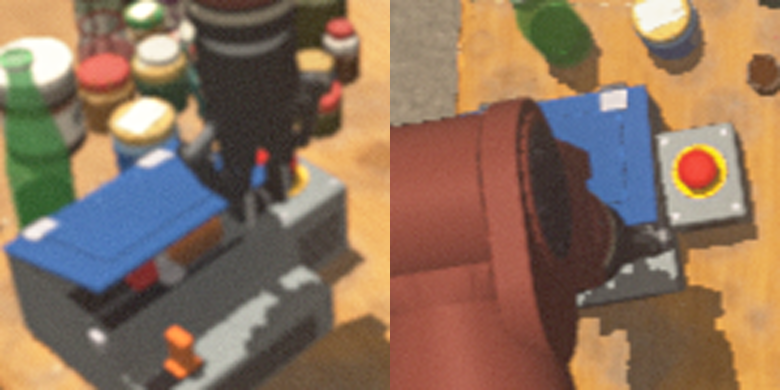

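The guard is clearly open, about 18°, with orange and red jars visible under it, so it isn't caught and the release stays untouched. Joint 6 is close to its range end (3.14), so I'll yaw slightly back, then continue along the arc.

step_arm --xyz '[[0, 0, 0], [0, 0, 0], [0, 0, 0], [0.0035, 0, -0.0084], [0.0036, 0, -0.0083], [0.0043, 0, -0.008], [0.0045, 0, -0.0078], [0, 0, 0]]' --dr '[[0, 0, -0.01], [0, 0, -0.01], [0, 0, -0.01], [0, 0, 0], [0, 0, 0], [0, 0, 0], [0, 0, 0], [0, 0, 0]]' --fingers '[0.015, 0.015, 0.015, 0.015, 0.015, 0.015, 0.015, 0.015]'

```text
time: 9.8
eef_pos: [0.4888, 0.2108, 0.1961]
tcp_rot: [3.127, 0.299, 0.005]
contact_force: [6.8, -6.3, -7.0]
grip_width: 0.337
```

```bash
python3 -c "
from h import *
o=robot.get_obs();print(o)"
```

```text
{'time': 9.8, 'joints': array([ 1.61399168e-01, -1.10405656e-01, -2.14479677e-01,  1.46372800e+00,
       -4.54869412e-04,  3.11209262e+00]), 'joint_vel': array([ 0.00098304, -0.00530266, -0.02458579, -0.00767721, -0.00118735,
        0.00158026]), 'effort': array([  4.73617718, -48.07764173,  53.32432151,   1.67831238,
         2.16067247,  -0.49063392]), 'eef_pos': array([0.488846  , 0.21076703, 0.19611446]), 'tcp_rot': array([3.12703374, 0.2993828 , 0.00473992]), 'contact_force': array([ 6.78093594, -6.34874711, -7.02190445]), 'ft_torque': array([-1.39161162, -0.85041676, -0.51338207]), 'grip_width': 0.3373421234361948}
```

step_arm --xyz '[[0.0051, 0.0006, -0.0075], [0.0053, 0.0006, -0.0073], [0.0058, 0.0005, -0.007], [0.0061, 0.0003, -0.0067], [0.0065, 0.0002, -0.0063], [0.0067, 0.0002, -0.006], [0, 0, 0]]' --dr '[[0, 0, 0], [0, 0, 0], [0, 0, 0], [0, 0, 0], [0, 0, 0], [0, 0, 0], [0, 0, 0]]' --fingers '[0.015, 0.015, 0.015, 0.015, 0.015, 0.015, 0.015]'

```text
time: 10.5
eef_pos: [0.5231, 0.2163, 0.2359]
tcp_rot: [-3.125, -0.302, -0.001]
contact_force: [2.6, -1.8, -6.7]
grip_width: 0.332
```

```bash
python3 v.py m4
```

```text
10.5 [0.52306438 0.21629159 0.23587902] [ 2.56771449 -1.83394629 -6.68442873] [-0.39977426 -0.09767559 -0.3999145 ] [ 1.60001805e-01 -3.44639726e-03 -3.92226305e-02  1.53446952e+00
  2.08812958e-03  3.10903438e+00]
```

View pics/m4.png

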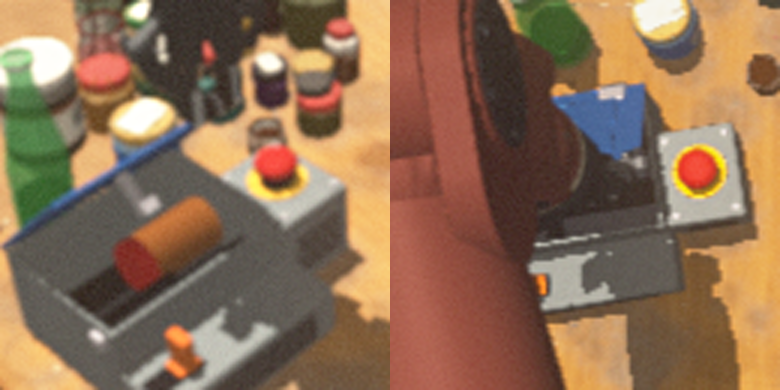

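The guard is at about 48°, with the button still down. Finishing the arc.

step_arm --xyz '[[0.0071, 0.0002, -0.0056], [0.0074, 0.0002, -0.0053], [0.0077, 0.0002, -0.0048], [0.0078, 0.0002, -0.0045], [0.0068, 0.0002, -0.0034], [0.0066, 0.0002, -0.0031], [0, 0, 0], [0, 0, 0]]' --dr '[[0, 0, 0], [0, 0, 0], [0, 0, 0], [0, 0, 0], [0, 0, 0], [0, 0, 0], [0, 0, 0], [0, 0, 0]]' --fingers '[0.015, 0.015, 0.015, 0.015, 0.015, 0.015, 0.015, 0.015]'

```text
time: 11.4
eef_pos: [0.5651, 0.2233, 0.2618]
tcp_rot: [-3.125, -0.303, 0.0]
contact_force: [0.3, -3.5, -5.7]
grip_width: 0.329
```

```bash
python3 v.py m5; python3 -c "
from h import *
o=robot.get_obs();h=w((0.5628,0.2446,0.1593),P['guard_hinge']);d=o['eef_pos']-h;c,s=np.cos(.1593),np.sin(.1593)
x=d[0]*c+d[1]*s;z=d[2]-.0045;print(x,-d[0]*s+d[1]*c,z,np.hypot(x,z),np.degrees(np.arctan2(z,-x))-2, o['grip_width'],o['joint_vel'])"
```

```text
11.4 [0.56506694 0.2233332  0.26181117] [ 0.3205442  -3.45973979 -5.73106735] [-0.82157643  0.13062138  0.08421728] [1.60510804e-01 1.30589247e-01 1.47097007e-01 1.58748153e+00
 1.93969895e-03 3.10879954e+00]
-0.06622258694573838 -0.0013828789341101579 0.15925324063911914 0.17247326075611566 65.42089764017224 0.33063078502001425 [-0.00172779 -0.00207273 -0.0019925  -0.00132105  0.00105876  0.00133426]
```

View pics/m5.png

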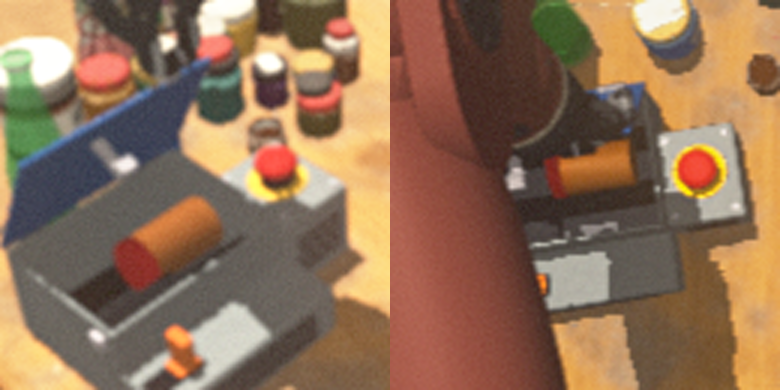

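The guard stands at about 65°, held by the knob, still, with the button down and the neighbours in place. Handing in.

```bash
python3 -c "
from h import *
print(robot.close_job())"
```

```text
the job is handed in; nothing more can be done
None
```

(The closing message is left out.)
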